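# Tap a seized lens cell out of its mount

### The job

The lens cell has seized in the clamped lens mount. Take the soft-faced mallet by its handle and tap the cell's metal rim downwards, lightly and on alternate sides, never on the glass, until it comes loose and drops level onto the cork pad below. Then stand the mallet back on its head on the open worktop, without disturbing the loose things around.

Things in the scene. Friction and masses are not known exactly. Their poses are not given: they have to be found in the camera images.
- mount: Fixed fixture: grey square lens mount (110 x 110 x 44 mm, vertical through-bore of 65 mm diameter in its middle) lying on two steel bars on a base plate 130 mm along x, 224 mm along y. Origin: on the bore axis at worktop height; z up. Mount underside 24 mm, top 68 mm above it. Steel strap clamps hold it at +y and -y, 45 to 105 mm off the axis, 22 mm wide along x, up to 83 mm high.
- lens_cell: Loose aluminium lens cell, 52 mm tall, about 0.35 kg, upright in the mount's bore, its upper part proud of the mount. Origin: centre of its underside; z up its axis. Lower 30 mm: fitting land of 64 mm diameter (0.8 mm total play in the bore), gripped by an old O-ring in the bore; above it a neck of 60 mm diameter. The O-ring lets go after the cell has gone down 10 to 14 mm; then it drops.
- cell_rim (a point): Centre of the cell's top plane: 90 to 93 mm above the worktop at first, 70 mm on the pad. The flat metal rim is 60 mm outer, 40 mm inner diameter. Pushed down 25 mm off the axis, that side gives at some 8 to 15 N and sinks 1 to 4 mm; then the cell is cocked 0.03 rad, jams and the force climbs fast. Harder only wedges it (22 N is too much); a tap on the opposite side moves it on.
- lens: The cell's glass lens, clear, 40 mm diameter, slightly domed, its highest point 2 mm below the metal rim. Must not be touched by the mallet. Origin: on the cell's axis, 4 mm below the rim.
- catch_pad (a point): Centre of the top of the cork pad under the bore, 18 mm above the worktop, on which the freed cell lands.
- mallet: Loose soft-faced mallet, 0.22 kg, standing on a flat face of its head. Head: upright cylinder 28 mm diameter, 56 mm tall, white plastic ends, steel middle. Origin: centre of the lower face; z up the head's axis. Wooden handle 14 mm wide (along y), 18 mm tall, level, from the head along -x to 125 mm from the head's axis, centre line 28 mm above the lower face. Centre of mass 7 mm from the head's axis.
- mallet_grip (a point): Point on the centre line of the mallet's handle, 44 mm from the head's axis and 28 mm above its lower face: a good place to hold it, close to the head.
- retaining_ring: Bystander: loose thin aluminium ring, 60 mm diameter, 5 mm tall, already unscrewed from the mount. Origin: centre of its underside.
- kit_vial: Bystander: loose brown vial with a white cap, 33 mm diameter, 70 mm tall. Origin: centre of its underside.
- specimen_cup: Bystander: loose translucent white cup, 61 mm diameter, 66 mm tall. Origin: centre of its underside.

How it is judged:
On the way, in this order (a step that is already met when the one before it is completed fails the run):
1. the mallet is lifted off the worktop by the gripper (height (world z) of mallet above 0.05 m and contact force between the fingers and mallet above 1 N), for 0.1 s.
2. the cell has started to move: its rim is sunk to 85 mm or less above the fixture's foot (z of cell_rim in the frame of mount below 0.085 m).
3. the cell has dropped onto the cork pad (rim below 72 mm) (z of cell_rim in the frame of mount below 0.072 m), for 0.2 s.
At the end, for the whole second after the job is handed in: The lens cell lies level (within 0.04 rad) and at rest on the cork pad, its rim less than 72 mm above the fixture's foot, and the mallet stands at rest on its head on the worktop (its face within 6 mm of the surface, upright within 0.2 rad), not touching the fixture (z of cell_rim in the frame of mount below 0.072 m and angle between lens_cell's own z axis and vertical below 0.04 rad and linear speed of lens_cell below 0.01 m/s and height (world z) of mallet below 0.006 m and angle between mallet's own z axis and vertical below 0.2 rad and linear speed of mallet below 0.02 m/s and contact force between mallet and mount below 0.05 N).
It fails at once if a push of the mallet on the cell above 22 N (not a light tap) (contact force between mallet and lens_cell above 22 N).
It fails at once if the mallet touches the glass (contact force between mallet and lens above 0.3 N).
It fails at once if the cell is pushed with the robot itself instead of the mallet (contact force between any of the fingers, the arm and lens_cell above 1 N).
It fails at once if the cell is driven crooked, tilted more than 0.08 rad, by not alternating sides (angle between lens_cell's own z axis and vertical above 0.08 rad).
It fails at once if the retaining ring, the vial or the cup is moved more than 20 mm (distance of any of retaining_ring, kit_vial, specimen_cup from where it was at the start of the episode above 0.02 m).
It also fails if it takes over 67 s, if anything falls off the work surface, if the arm or the gripper's body presses on something with over 40 N, if the wrist force passes 120 N, or if a joint passes its speed limit or range.

### The arm

A 6-joint arm with a two-finger parallel gripper is mounted at the origin on a cart in front of the work surface, level with it; the furniture and walls round the work are solid. World frame = base frame: x ahead of the robot, y to its left, z up, the work surface at z = 0. Lengths are in m, angles in rad, forces in N, time in s.
With the tool pointing down it reaches from about 0.3 to 0.75 m from the base axis. Payload 8.5 kg.
Tool frame: the origin (TCP) lies on the mounting face of the last link; the fingertips stand 173 mm ahead of it and the grasp point (between the pads) lies 155 mm ahead of it (ctrl.hold_point_z is the distance from the TCP to the grasp point, in m); z points along the fingers, y is the line along which they close (so a half turn about z gives the same grasp; the last joint's range is limited). The gripper opens to 85 mm and grips with 20 to 120 N. Pads are 22 mm wide; open, the fingers measure 114 mm over their backs; the gripper's body (76 mm by 85 mm) begins 54 mm behind the grasp point. The pads swing forward as they close: fully open they stand 13 mm farther back than shut.
Start: joints at [0.987, 0.381, 1.297, -0, 1.464, -0.215], TCP at [0.198, 0.513, 0.405] pointing down, gripper open.
Joint ranges: [-3.11, 3.11], [-0.89, 2.33], [0.22, 2.48], [-1.42, 4.56], [0.17, 2.85], [-2.88, 2.88]. Speed limits (rad/s): [2.39, 2.39, 3.14, 3.14, 3.14, 3.14].

### API

Orientations are given as a unit quaternion [x, y, z, w].
In Python, from cell import ctrl, imaging, job_done gives the robot as it stands. The module is installed in compiled form; this text tells all that it offers.
- The arm moves only by the tool drive_tool, never from a script. Its argument "rows" is a list of rows, each an object of numbers: "tx", "ty", "tz": the shift along the tool's x, y, z in mm; "twist": the turn about the tool's z in degrees; "grip": the finger opening in mm, from 0 to 85.4. In form: [{"tx": .., "ty": .., "tz": .., "twist": .., "grip": ..}, ...]. A call has 1 to 20 rows; each row shifts and turns the commanded pose from where the row before left it, along the tool's axes as they then stand; what a row does not reach is not made up. A row lasts 1/10 s, in which the tool goes at most 50 mm and 8.59 degrees, less where a joint would pass 70% of its speed; a pose out of reach is approached as far as the arm can. A call is refused whole if a number of a shift passes 50 or a number of a turn 8.59, either way. A call with a gripper value outside its range is refused whole. The fingers move at their own pace and stop on an object; "grip_force" is the grip in N (left out, the last holds). Time passes only in rows, so rows that do not move let the fingers close. It gives the time, the measured TCP pose, the force, the opening and the grip force at its end, in the units of the state.
- ctrl.sense(): the state, without advancing time (a new reading comes with each control period).
- imaging.get_image(name): name is "side" or "top" or "wrist"; returns a dict with "image" (480x640x3 uint8, red, green, blue), "K" (3x3 intrinsics, pixels), "R" (3x3) and "t" (3): a world point X has camera coordinates R X + t; the wrist camera has in their place "mount" (4x4, takes a point from camera to tool coordinates, whose origin is the TCP and whose axes are the flange's). Camera axes: x right, y down, z forward; pixel columns grow to the right and rows downward; lengths in m; the calibration is good to about 2 mm. A picture is of the moment at which its call begins: read the wrist's pose just before it. There is no depth.
- job_done(): hands the job in; it is judged then, once.
The state is a dict: "t": time; "joint_pos": joint angles; "qvel": joint speeds; "tau": joint torques, N m; "tool_pos": TCP position; "tool_rot": TCP orientation; "ft_force": force on the tool from outside, world axes, zero at the start; "torque": the same for the moment, N m; "finger_gap": finger opening in m; "grasp_force": force on a finger pad.
Only numpy, scipy, OpenCV 4.12 (cv2) and the standard library are available. Lean on these libraries where they do the work, as an engineer would, in place of code of your own. Each camera call takes 0.05 s, during which the arm holds its last target. There are 200 camera calls.

## Working session

There is one attempt and no reset: what is moved stays moved. The work goes in short steps, Python scripts to look and compute and a tool call to move; the robot and the scene stay as the last step left them, time stands still between calls to the robot, and variables do not carry over. Pictures are saved under pics/ and viewed, at most 10 in all, crops included, and the job is handed in when it is done.

Besides the shell and the picture viewer there is one more tool, called after ">>>" as name(argument=value, ...) on one line, values as JSON. drive_tool: Moves the arm, as the interface text tells. Its arguments: {"type":"object","properties":{"rows":{"type":"array","items":{"type":"object","properties":{"tx":{"type":"number"},"ty":{"type":"number"},"tz":{"type":"number"},"twist":{"type":"number"},"grip":{"type":"number"}}}},"grip_force":{"type":"number"}},"required":["rows"]}

```bash
mkdir -p pics; python3 - <<'E'
from cell import ctrl, imaging
import cv2,numpy as np
s=ctrl.sense(); print({k:np.round(v,4).tolist() for k,v in s.items()})
for n in ("side","top"):
    d=imaging.get_image(n); cv2.imwrite(f"pics/{n}0.png",d["image"][:,:,::-1]); print(n,d["K"].tolist(),np.round(d["R"],4).tolist(),d["t"].tolist())
d=imaging.get_image("wrist");print(d["K"].tolist(),d["mount"].tolist());cv2.imwrite("pics/wrist0.png",d["image"][:,:,::-1])
E
```

```text
{'t': 0.0, 'joint_pos': [0.9867, 0.3812, 1.2983, 0.0, 1.4636, -0.2153], 'qvel': [0.0011, 0.0002, 0.0003, 0.0002, 0.0002, 0.0004], 'tau': [0.0009, -44.8473, -23.1277, -0.0002, 0.0048, -0.0], 'tool_pos': [0.1982, 0.513, 0.4041], 'tool_rot': [0.1834, 0.983, -0.0007, -0.0003], 'ft_force': [0.4065, -0.2974, -0.6292], 'torque': [0.0303, -0.0148, -0.0108], 'grasp_force': 0.0, 'finger_gap': 0.0856}
side [[617.0396499794364, 0.0, 329.61430558646407], [0.0, 617.0396499794364, 245.56435181896308], [0.0, 0.0, 1.0]] [[0.9957, -0.0916, -0.0113], [-0.0636, -0.593, -0.8027], [0.0669, 0.8, -0.5963]] [-0.5725542984890105, 0.012941825683238043, 1.2684322267103099]
top [[477.5085179152199, 0.0, 321.6484812168441], [0.0, 477.5085179152199, 241.37740258183703], [0.0, 0.0, 1.0]] [[0.0428, -0.9991, -0.0032], [-0.978, -0.0412, -0.2044], [0.2041, 0.0119, -0.9789]] [-0.1655460434464959, 0.5736541004604873, 1.0090858599014847]
[[392.8169264080076, 0.0, 315.01676634346137], [0.0, 392.8169264080076, 232.71666178472495], [0.0, 0.0, 1.0]] [[-0.0005967028499488877, -0.9647709201128641, -0.26309069852483175, 0.06760014618423503], [0.999999613428172, -0.0004057710753178708, -0.0007800598300947493, 0.0009577962132308881], [0.0006458244443770373, -0.2630910622853036, 0.9647707892843644, 0.032036077840780885], [0.0, 0.0, 0.0, 1.0]]
```

View pics/top0.png

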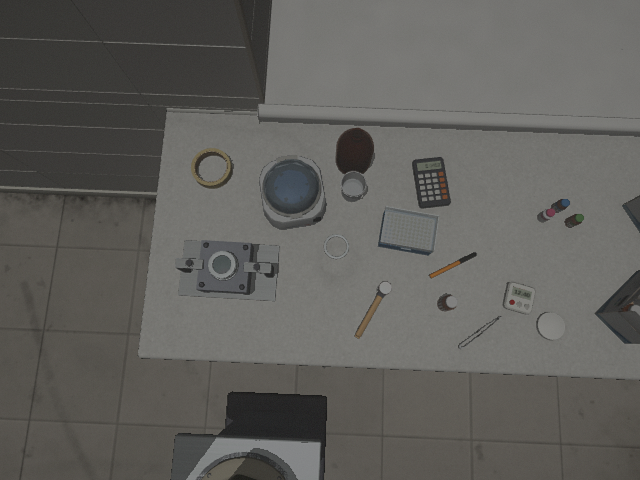

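View pics/side0.png

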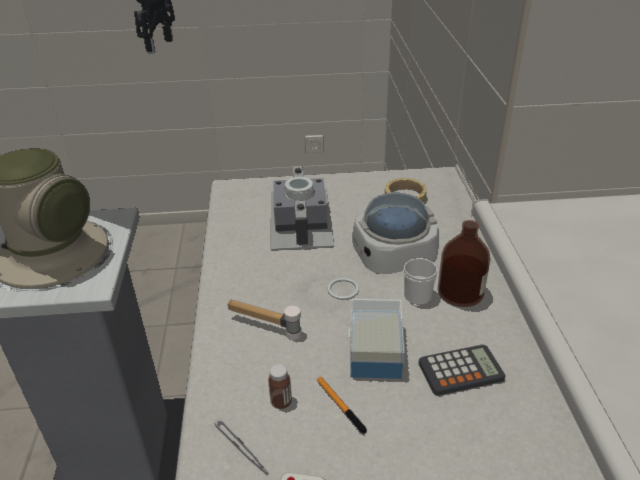

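The top view shows the mallet head at (385,289) with its handle end at (359,334), the cell at (222,265), the ring at (337,247), the vial at (448,302) and the cup at (353,185). The side view agrees, with the handle towards the robot and nothing between mallet and mount except the ring.

```bash
cat > h.py <<'E'
import numpy as np,cv2
from cell import ctrl,imaging
from scipy.spatial.transform import Rotation as Ro
def cam(n):
    s=ctrl.sense(); d=imaging.get_image(n)
    if n=="wrist":
        M=d["mount"]; T=np.eye(4);T[:3,:3]=Ro.from_quat(s["tool_rot"]).as_matrix();T[:3,3]=s["tool_pos"]
        W=T@M; d["C"]=W[:3,3]; d["RW"]=W[:3,:3]
    else:
        R=np.array(d["R"]); d["RW"]=R.T; d["C"]=-R.T@np.array(d["t"])
    return d
def ray(d,u,v,z):
    r=d["RW"]@np.linalg.solve(np.array(d["K"]),[u,v,1.]); return d["C"]+r*(z-d["C"][2])/r[2]
def totool(p,q=None):
    s=ctrl.sense(); return Ro.from_quat(s["tool_rot"]).inv().apply(np.array(p)-s["tool_pos"])*1e3
E
python3 - <<'E'
from h import *
d=cam("top")
for n,u,v,z in [("head",385,287,.056),("hend",359,335,.032),("cell",222,265,.091),("ring",337,247,.003),("vial",448,302,.07),("cup",353,182,.066),
 ("mTL",204,240,.068),("mTR",253,243,.068),("mBL",197,291,.068),("mBR",248,294,.068)]: print(n,ray(d,u,v,z).round(3))
print(ctrl.sense()["t"])
E
```

```text
head [ 0.484 -0.285  0.056]
hend [ 0.379 -0.232  0.032]
cell [0.513 0.07  0.091]
ring [ 0.58  -0.177  0.003]
vial [ 0.456 -0.419  0.07 ]
cup [ 0.72  -0.207  0.066]
mTL [0.57  0.12  0.068]
mTR [0.568 0.011 0.068]
mBL [0.457 0.125 0.068]
mBR [0.455 0.013 0.068]
0.2
```

>>> drive_tool(rows=[{"tx":-27,"ty":-33.5},{"tx":-27,"ty":-33.5},{"tx":-27,"ty":-33.5},{"tx":-27,"ty":-33.5},{"tx":-27,"ty":-33.5},{"tx":-27,"ty":-33.5},{"tx":-27,"ty":-33.5},{"tx":-27,"ty":-33.5},{"tx":-27,"ty":-33.5},{"tx":-27,"ty":-33.5},{"tx":-27,"ty":-33.5},{"tx":-27,"ty":-33.5},{"tx":-27,"ty":-33.5},{"tx":-27,"ty":-33.5,"tz":10},{"tx":-27,"ty":-33.5,"tz":20},{"tx":-27,"ty":-33.5,"tz":20},{"tx":-27,"ty":-33.5,"tz":20},{"tx":-27,"ty":-33.5,"tz":20},{"tx":-25,"ty":-33.5,"twist":6},{"grip":50}])

```text
invalid input at $.rows[0]: expected keys tx, ty, tz, twist, grip
```

>>> drive_tool(rows=[{},{}])

```text
invalid input at $.rows[0]: expected keys tx, ty, tz, twist, grip
```

```bash
python3 - <<'E'
from h import *
d=cam("wrist"); s=ctrl.sense(); print(s["t"],s["tool_pos"],s["tool_rot"]); im=d["image"][:,:,::-1].copy(); cv2.imwrite("pics/w1.png",im)
hsv=cv2.cvtColor(im,cv2.COLOR_BGR2HSV)
m=cv2.inRange(hsv,(8,90,60),(25,255,255)); 
n,l,st,c=cv2.connectedComponentsWithStats(m)
for i in range(1,n):
    if st[i,4]>300: print(st[i],c[i], cv2.minAreaRect(np.argwhere(l==i)[:,::-1].astype(np.float32)))
E
```

```text
0.25 [0.19826728 0.51300404 0.40443587] [ 1.83338695e-01  9.83049747e-01 -3.13417927e-04 -1.41223131e-04]
```

View pics/w1.png

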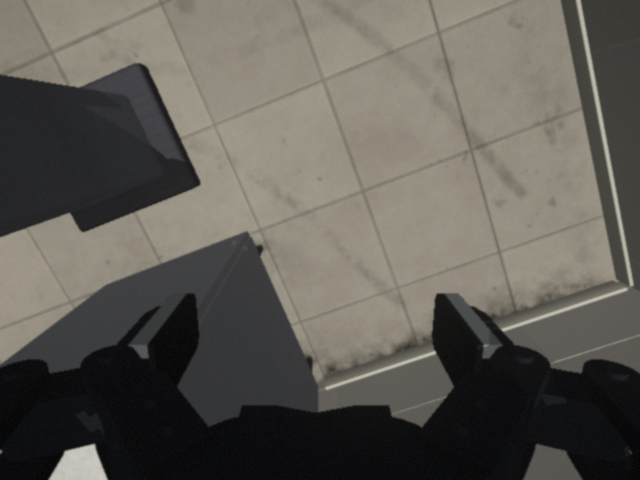

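The move was refused (all keys are needed), and the wrist picture shows only floor and cart, with the fingers at the bottom. Re-sending with full keys.

>>> drive_tool(rows=[{"tx":-27,"ty":-33.5,"tz":0,"twist":0,"grip":85},{"tx":-27,"ty":-33.5,"tz":0,"twist":0,"grip":85},{"tx":-27,"ty":-33.5,"tz":0,"twist":0,"grip":85},{"tx":-27,"ty":-33.5,"tz":0,"twist":0,"grip":85},{"tx":-27,"ty":-33.5,"tz":0,"twist":0,"grip":85},{"tx":-27,"ty":-33.5,"tz":0,"twist":0,"grip":85},{"tx":-27,"ty":-33.5,"tz":0,"twist":0,"grip":85},{"tx":-27,"ty":-33.5,"tz":0,"twist":0,"grip":85},{"tx":-27,"ty":-33.5,"tz":0,"twist":0,"grip":85},{"tx":-27,"ty":-33.5,"tz":0,"twist":0,"grip":85},{"tx":-27,"ty":-33.5,"tz":0,"twist":0,"grip":85},{"tx":-27,"ty":-33.5,"tz":0,"twist":0,"grip":85},{"tx":-27,"ty":-33.5,"tz":0,"twist":0,"grip":85},{"tx":-30,"ty":-33.5,"tz":10,"twist":0,"grip":70},{"tx":-35,"ty":-33.5,"tz":10,"twist":0,"grip":70},{"tx":-35,"ty":-33.5,"tz":10,"twist":0,"grip":70},{"tx":-35,"ty":-33.5,"tz":10,"twist":0,"grip":70},{"tx":-35,"ty":-33.5,"tz":10,"twist":0,"grip":70},{"tx":-30,"ty":-33.5,"tz":0,"twist":6,"grip":70},{"tx":0,"ty":0,"tz":0,"twist":0,"grip":70}])

```text
t: 2.25
tool_pos: [0.4837, -0.2838, 0.3534]
tool_rot: [0.238, 0.971, -0.0, 0.0]
ft_force: [-0.6, 1.1, 0.3]
finger_gap: 0.0702
grasp_force: 0.0
```

>>> drive_tool(rows=[{"tx":0,"ty":0,"tz":0,"twist":0,"grip":70},{"tx":0,"ty":0,"tz":0,"twist":0,"grip":70}])

```text
t: 2.45
tool_pos: [0.4825, -0.2784, 0.3548]
tool_rot: [0.234, 0.972, 0.0, -0.0]
ft_force: [0.2, 0.0, 0.1]
finger_gap: 0.0699
grasp_force: 0.0
```

```bash
python3 - <<'E'
from h import *
d=cam("wrist"); s=ctrl.sense(); print(s["t"],s["tool_pos"],s["tool_rot"],s["joint_pos"]); im=d["image"][:,:,::-1].copy(); cv2.imwrite("pics/w2.png",im)
hsv=cv2.cvtColor(im,cv2.COLOR_BGR2HSV)
m=cv2.inRange(hsv,(8,90,60),(25,255,255)); 
n,l,st,c=cv2.connectedComponentsWithStats(m)
for i in range(1,n):
    if st[i,4]>300: print(st[i],c[i], cv2.minAreaRect(np.argwhere(l==i)[:,::-1].astype(np.float32)))
E
```

```text
2.5 [ 0.48251454 -0.27821494  0.35502546] [ 2.33836693e-01  9.72275884e-01  7.76433444e-05 -3.05090881e-05] [-7.35604889e-01  4.33027854e-01  1.36223673e+00  1.09828778e-04
  1.34645602e+00 -1.83438182e+00]
[ 297   47   21  153 2749] [306.78937796 122.84539833] ((306.6697082519531, 122.97854614257812), (18.755624771118164, 152.1737518310547), 0.9240454435348511)
```

View pics/w2.png

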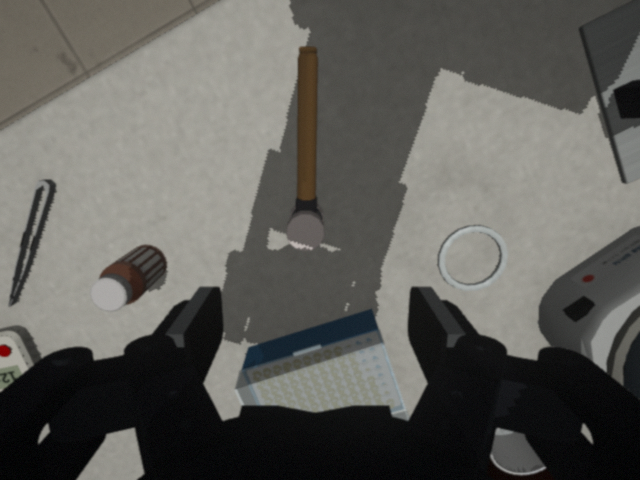

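The wrist view shows the mallet with its head top at (306,230) and its handle running up to (308,48), nearly along the tool x axis. The vial and ring stand well clear.

```bash
python3 - <<'E'
from h import *
d=cam("wrist")
h=ray(d,305.5,229,.056); e=ray(d,308.5,49,.037); m=ray(d,306.8,122.8,.037)
print(h,e,m,np.linalg.norm((h-e)[:2]))
h[2]=e[2]=.028
for a in(h,e,m): print(totool(a).round(1))
v=totool(h)-totool(e); print("axis angle vs tool -x deg",np.degrees(np.arctan2(v[1],-v[0])))
E
```

```text
[ 0.48190919 -0.2846667   0.056     ] [ 0.37650867 -0.22817547  0.037     ] [ 0.4182246  -0.25107642  0.037     ] 0.1195848155287716
[ -2.3  -6.  327.1]
[117.3  -3.7 327.1]
[ 69.7  -5.1 318.1]
axis angle vs tool -x deg -1.1422005673910693
```

>>> drive_tool(rows=[{"tx":21,"ty":-2.5,"tz":10,"twist":0,"grip":50},{"tx":21,"ty":-3,"tz":30,"twist":1,"grip":50},{"tx":0,"ty":0,"tz":38,"twist":0,"grip":50},{"tx":0,"ty":0,"tz":35,"twist":0,"grip":50},{"tx":0,"ty":0,"tz":25,"twist":0,"grip":50},{"tx":0,"ty":0,"tz":15,"twist":0,"grip":50},{"tx":0,"ty":0,"tz":10,"twist":0,"grip":50},{"tx":0,"ty":0,"tz":5,"twist":0,"grip":50},{"tx":0,"ty":0,"tz":0,"twist":0,"grip":50},{"tx":0,"ty":0,"tz":0,"twist":0,"grip":50}])

```text
t: 3.55
tool_pos: [0.443, -0.265, 0.1875]
tool_rot: [0.243, 0.97, -0.0, 0.001]
ft_force: [0.9, -0.7, 0.3]
finger_gap: 0.0502
grasp_force: 0.0
```

>>> drive_tool(grip_force=100, rows=[{"tx":0,"ty":0,"tz":0,"twist":0,"grip":25},{"tx":0,"ty":0,"tz":0,"twist":0,"grip":15},{"tx":0,"ty":0,"tz":0,"twist":0,"grip":5},{"tx":0,"ty":0,"tz":0,"twist":0,"grip":5},{"tx":0,"ty":0,"tz":0,"twist":0,"grip":5},{"tx":0,"ty":0,"tz":0,"twist":0,"grip":5},{"tx":0,"ty":0,"tz":0,"twist":0,"grip":5},{"tx":0,"ty":0,"tz":0,"twist":0,"grip":5}])

```text
t: 4.35
tool_pos: [0.4429, -0.2651, 0.1873]
tool_rot: [0.243, 0.97, -0.0, 0.0]
ft_force: [-1.3, 0.8, 4.9]
finger_gap: 0.0122
grasp_force: 97.8
```

>>> drive_tool(rows=[{"tx":0,"ty":0,"tz":-10,"twist":0,"grip":5},{"tx":0,"ty":0,"tz":-25,"twist":0,"grip":5},{"tx":0,"ty":0,"tz":-40,"twist":0,"grip":5},{"tx":0,"ty":0,"tz":-40,"twist":0,"grip":5},{"tx":1,"ty":10,"tz":-35,"twist":0,"grip":5},{"tx":4,"ty":35,"tz":-20,"twist":0,"grip":5},{"tx":4,"ty":35,"tz":0,"twist":0,"grip":5},{"tx":4,"ty":35,"tz":0,"twist":0,"grip":5},{"tx":4,"ty":35,"tz":0,"twist":0,"grip":5},{"tx":4,"ty":35,"tz":0,"twist":0,"grip":5},{"tx":4,"ty":35,"tz":0,"twist":0,"grip":5},{"tx":4,"ty":35,"tz":0,"twist":0,"grip":5},{"tx":4,"ty":35,"tz":0,"twist":0,"grip":5},{"tx":4,"ty":35,"tz":0,"twist":0,"grip":5},{"tx":4,"ty":35,"tz":0,"twist":0,"grip":5},{"tx":0,"ty":0,"tz":0,"twist":-6,"grip":5},{"tx":0,"ty":0,"tz":0,"twist":-7,"grip":5},{"tx":0,"ty":0,"tz":0,"twist":-7,"grip":5},{"tx":0,"ty":0,"tz":0,"twist":-5.6,"grip":5},{"tx":0,"ty":0,"tz":0,"twist":0,"grip":5}])

```text
t: 6.35
tool_pos: [0.5762, 0.0718, 0.357]
tool_rot: [0.022, 1.0, 0.0, -0.0]
ft_force: [0.2, 0.0, -2.4]
finger_gap: 0.0117
grasp_force: 98.0
```

>>> drive_tool(rows=[{"tx":0,"ty":0,"tz":0,"twist":0,"grip":5},{"tx":0,"ty":0,"tz":0,"twist":0,"grip":5}])

```text
t: 6.55
tool_pos: [0.5764, 0.0717, 0.3568]
tool_rot: [0.023, 1.0, 0.0, -0.0]
ft_force: [0.0, 0.3, -2.0]
finger_gap: 0.012
grasp_force: 98.0
```

```bash
python3 - <<'E'
from h import *
s=ctrl.sense(); print(s["t"],s["tool_pos"],s["tool_rot"],s["joint_pos"],s["ft_force"])
d=cam("wrist"); im=d["image"][:,:,::-1].copy(); cv2.imwrite("pics/w3.png",im)
E
```

```text
6.55 [0.57635324 0.07170093 0.35683429] [ 2.30919412e-02  9.99733343e-01  3.91653501e-06 -7.77664199e-05] [-7.99458737e-02  4.71396379e-01  1.29028860e+00 -1.03594340e-06
  1.38006341e+00 -1.60455402e+00] [ 0.04493457  0.27662875 -1.96973111]
```

View pics/w3.png

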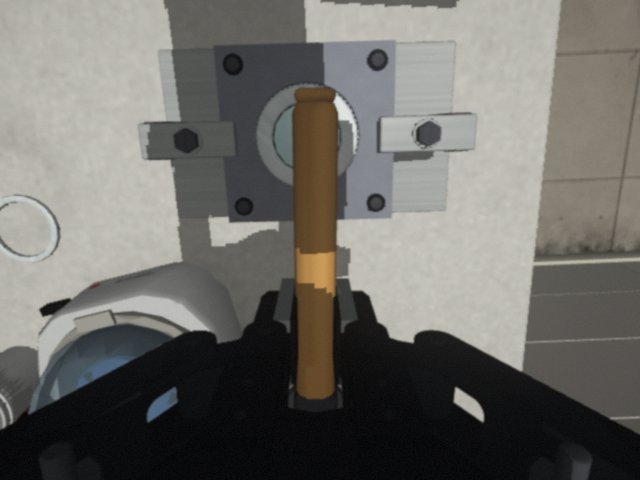

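The wrist view shows the rim ring around (308,135), radius about 51 px, partly behind the handle. The mount top's corners are near (216,46), (393,41), (231,221) and (396,213).

```bash
python3 - <<'E'
from h import *
d=cam("wrist")
c=np.array([ray(d,u,v,.068) for u,v in [(216,46),(393,41),(231,221),(396,213)]]); print(c.round(4),c.mean(0).round(4))
pts=[(257,137),(359,134),(265,163),(268,107),(351,163),(352,108)]
g=cv2.cvtColor(d["image"],cv2.COLOR_RGB2GRAY)
# radial edge refinement of the outer rim
P=[]
for a in list(range(-55,56,5))+list(range(125,236,5)):
    r=np.arange(44,60,.5);t=np.radians(a);u=308+r*np.cos(t);v=135+r*np.sin(t)
    p=cv2.remap(g,u[None].astype(np.float32),v[None].astype(np.float32),1)[0].astype(float)
    k=np.argmax(p[:-4]-p[4:])+2; 
    if (p[k-2]-p[k+2])>20: P.append(ray(d,u[k],v[k],.0915))
P=np.array(P)
from scipy.optimize import least_squares
o=least_squares(lambda q:np.hypot(P[:,0]-q[0],P[:,1]-q[1])-.030,[.513,.07],loss="soft_l1",f_scale=.001)
print(len(P),o.x,o.fun.round(4)); print("fixed r .030; cell in tool",totool([*o.x,.0915]).round(1), totool(c.mean(0)).round(1))
# mallet tilt check: side view
cv2.imwrite("pics/s3.png",cv2.resize(imaging.get_image("side")["image"][60:300,200:440,::-1],(600,600)))
E
```

```text
[[0.4604 0.0187 0.068 ]
 [0.4626 0.1247 0.068 ]
 [0.5683 0.0166 0.068 ]
 [0.568  0.1273 0.068 ]] [0.5148 0.0718 0.068 ]
41 [0.51587453 0.07094062] [ 0.0001 -0.0006 -0.0006 -0.0008 -0.0007 -0.0007 -0.001  -0.001  -0.0013
 -0.001  -0.0013 -0.0017 -0.0012 -0.0013 -0.0011 -0.001  -0.0014 -0.0016
 -0.0011 -0.0011 -0.001  -0.0012 -0.0011 -0.001  -0.0012 -0.0008 -0.0007
 -0.0007 -0.0009 -0.0006 -0.0005 -0.0005 -0.0005 -0.0004 -0.0004 -0.0007
 -0.0004 -0.0004 -0.0001 -0.0004 -0.0004]
fixed r .030; cell in tool [ 60.4  -3.5 265.3] [ 61.5  -2.7 288.8]
```

View pics/s3.png

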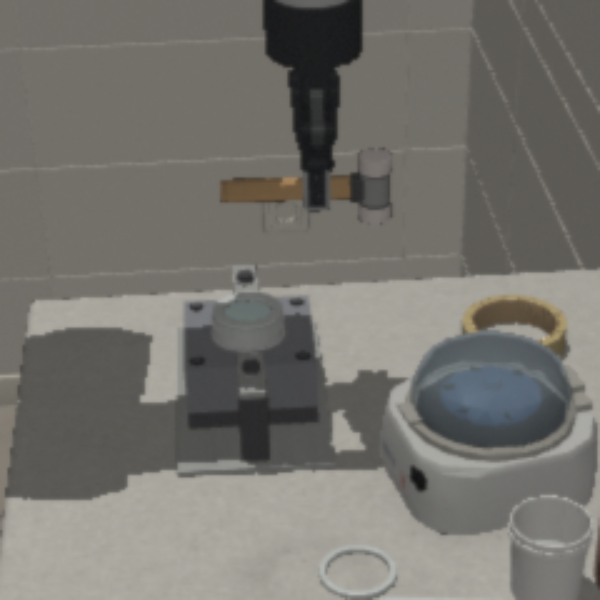

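The side crop shows the mallet held level above, with the cell and fixture at (250,320) in the crop. Moving above the far side (+x) of the rim.

>>> drive_tool(rows=[{"tx":24,"ty":-1.2,"tz":0,"twist":0,"grip":5},{"tx":24,"ty":-1,"tz":10,"twist":0,"grip":5},{"tx":24,"ty":-1,"tz":20,"twist":0,"grip":5},{"tx":0,"ty":0,"tz":25,"twist":0,"grip":5},{"tx":0,"ty":0,"tz":13,"twist":0,"grip":5},{"tx":0,"ty":0,"tz":4,"twist":0,"grip":5},{"tx":0,"ty":0,"tz":0,"twist":0,"grip":5},{"tx":0,"ty":0,"tz":0,"twist":0,"grip":5}])

```text
t: 7.5
tool_pos: [0.5047, 0.0717, 0.2854]
tool_rot: [0.022, 1.0, -0.0, 0.001]
ft_force: [-0.2, -0.9, -1.5]
finger_gap: 0.0116
grasp_force: 98.0
```

```bash
python3 - <<'E'
from h import *
s=ctrl.sense(); print(s["t"],s["tool_pos"],s["ft_force"],s["torque"])
a=imaging.get_image("side")["image"][100:240,230:390,::-1]; b=imaging.get_image("top")["image"][220:320,170:290,::-1]
cv2.imwrite("pics/s4.png",np.hstack([cv2.resize(a,(400,350),interpolation=2),cv2.resize(b,(400,350),interpolation=2)]))
E
```

```text
7.5 [0.5046713  0.07170608 0.28542922] [-0.22327987 -0.86663373 -1.52210901] [0.01231664 0.1653289  0.00889307]
```

View pics/s4.png

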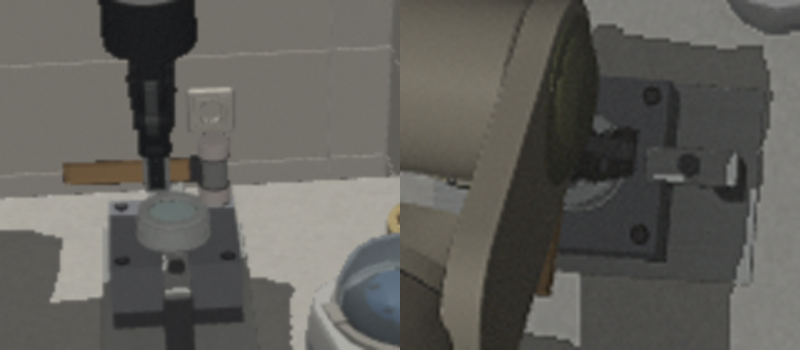

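The left crop shows the head just beyond and above the +x rim edge; the right one is mostly blocked by the arm. Going down gently.

>>> drive_tool(rows=[{"tx":0,"ty":0,"tz":1,"twist":0,"grip":5},{"tx":0,"ty":0,"tz":1,"twist":0,"grip":5},{"tx":0,"ty":0,"tz":1,"twist":0,"grip":5},{"tx":0,"ty":0,"tz":1,"twist":0,"grip":5},{"tx":0,"ty":0,"tz":0.5,"twist":0,"grip":5},{"tx":0,"ty":0,"tz":0,"twist":0,"grip":5},{"tx":0,"ty":0,"tz":0,"twist":0,"grip":5}])

```text
t: 8.3
tool_pos: [0.5044, 0.0717, 0.2802]
tool_rot: [0.022, 1.0, -0.0, -0.0]
ft_force: [0.1, 0.2, -2.2]
finger_gap: 0.012
grasp_force: 98.0
```

>>> drive_tool(rows=[{"tx":0,"ty":0,"tz":0.5,"twist":0,"grip":5},{"tx":0,"ty":0,"tz":0.5,"twist":0,"grip":5},{"tx":0,"ty":0,"tz":0,"twist":0,"grip":5}])

```text
t: 8.6
tool_pos: [0.5044, 0.0717, 0.2792]
tool_rot: [0.022, 1.0, -0.0, -0.0]
ft_force: [-0.5, -0.2, -2.0]
finger_gap: 0.0118
grasp_force: 98.0
```

>>> drive_tool(rows=[{"tx":0,"ty":0,"tz":0.5,"twist":0,"grip":5},{"tx":0,"ty":0,"tz":0.5,"twist":0,"grip":5},{"tx":0,"ty":0,"tz":0,"twist":0,"grip":5}])

```text
t: 8.9
tool_pos: [0.5044, 0.0717, 0.2781]
tool_rot: [0.022, 1.0, -0.0, -0.0]
ft_force: [-0.1, 0.1, -1.5]
finger_gap: 0.0122
grasp_force: 98.0
```

>>> drive_tool(rows=[{"tx":0,"ty":0,"tz":0.5,"twist":0,"grip":5},{"tx":0,"ty":0,"tz":0.5,"twist":0,"grip":5},{"tx":0,"ty":0,"tz":0,"twist":0,"grip":5}])

```text
t: 9.2
tool_pos: [0.5045, 0.0717, 0.2774]
tool_rot: [0.022, 1.0, -0.0, 0.0]
ft_force: [1.4, -0.1, -0.3]
finger_gap: 0.012
grasp_force: 98.4
```

>>> drive_tool(rows=[{"tx":0,"ty":0,"tz":0.5,"twist":0,"grip":5},{"tx":0,"ty":0,"tz":0,"twist":0,"grip":5}])

```text
t: 9.4
tool_pos: [0.5045, 0.0717, 0.2771]
tool_rot: [0.022, 1.0, -0.0, 0.001]
ft_force: [-0.1, 0.5, 3.4]
finger_gap: 0.0122
grasp_force: 98.8
```

>>> drive_tool(rows=[{"tx":0,"ty":0,"tz":0.5,"twist":0,"grip":5},{"tx":0,"ty":0,"tz":0,"twist":0,"grip":5}])

```text
t: 9.6
tool_pos: [0.5046, 0.0717, 0.2765]
tool_rot: [0.022, 1.0, -0.0, 0.001]
ft_force: [2.1, 0.2, 3.9]
finger_gap: 0.0119
grasp_force: 98.9
```

>>> drive_tool(rows=[{"tx":0,"ty":0,"tz":0.5,"twist":0,"grip":5},{"tx":0,"ty":0,"tz":0.3,"twist":0,"grip":5},{"tx":0,"ty":0,"tz":0,"twist":0,"grip":5}])

```text
t: 9.9
tool_pos: [0.5048, 0.0717, 0.2759]
tool_rot: [0.022, 1.0, -0.0, 0.001]
ft_force: [1.4, -0.8, 5.2]
finger_gap: 0.0116
grasp_force: 99.1
```

>>> drive_tool(rows=[{"tx":0,"ty":0,"tz":0.5,"twist":0,"grip":5},{"tx":0,"ty":0,"tz":0.3,"twist":0,"grip":5},{"tx":0,"ty":0,"tz":0,"twist":0,"grip":5}])

```text
t: 10.2
tool_pos: [0.5049, 0.0716, 0.2753]
tool_rot: [0.022, 1.0, -0.0, 0.002]
ft_force: [2.6, 0.1, 7.1]
finger_gap: 0.0119
grasp_force: 99.3
```

>>> drive_tool(rows=[{"tx":0,"ty":0,"tz":0.5,"twist":0,"grip":5},{"tx":0,"ty":0,"tz":0.3,"twist":0,"grip":5},{"tx":0,"ty":0,"tz":0,"twist":0,"grip":5}])

```text
t: 10.5
tool_pos: [0.505, 0.0717, 0.2747]
tool_rot: [0.022, 1.0, -0.0, 0.002]
ft_force: [2.5, -0.5, 8.3]
finger_gap: 0.012
grasp_force: 99.5
```

>>> drive_tool(rows=[{"tx":0,"ty":0,"tz":0.5,"twist":0,"grip":5},{"tx":0,"ty":0,"tz":0.3,"twist":0,"grip":5},{"tx":0,"ty":0,"tz":0,"twist":0,"grip":5}])

```text
t: 10.8
tool_pos: [0.5049, 0.0717, 0.2744]
tool_rot: [0.022, 1.0, -0.0, 0.002]
ft_force: [0.7, 0.5, 12.5]
finger_gap: 0.0122
grasp_force: 100.3
```

>>> drive_tool(rows=[{"tx":0,"ty":0,"tz":-4,"twist":0,"grip":5},{"tx":0,"ty":0,"tz":-8,"twist":0,"grip":5},{"tx":22,"ty":0,"tz":0,"twist":0,"grip":5},{"tx":26,"ty":0,"tz":0,"twist":0,"grip":5},{"tx":18,"ty":0,"tz":0,"twist":0,"grip":5},{"tx":0,"ty":0,"tz":2,"twist":0,"grip":5},{"tx":0,"ty":0,"tz":2,"twist":0,"grip":5},{"tx":0,"ty":0,"tz":1,"twist":0,"grip":5},{"tx":0,"ty":0,"tz":0,"twist":0,"grip":5}])

```text
t: 11.7
tool_pos: [0.4391, 0.0745, 0.2797]
tool_rot: [0.022, 1.0, 0.0, -0.0]
ft_force: [0.8, -0.4, -2.7]
finger_gap: 0.0119
grasp_force: 98.2
```

>>> drive_tool(rows=[{"tx":0,"ty":0,"tz":0.5,"twist":0,"grip":5},{"tx":0,"ty":0,"tz":0.5,"twist":0,"grip":5},{"tx":0,"ty":0,"tz":0.5,"twist":0,"grip":5},{"tx":0,"ty":0,"tz":0,"twist":0,"grip":5}])

```text
t: 12.1
tool_pos: [0.4385, 0.0746, 0.2785]
tool_rot: [0.022, 1.0, -0.0, -0.0]
ft_force: [0.4, 0.1, -1.2]
finger_gap: 0.0122
grasp_force: 98.2
```

>>> drive_tool(rows=[{"tx":0,"ty":0,"tz":0.5,"twist":0,"grip":5},{"tx":0,"ty":0,"tz":0.5,"twist":0,"grip":5},{"tx":0,"ty":0,"tz":0,"twist":0,"grip":5}])

```text
t: 12.4
tool_pos: [0.4384, 0.0746, 0.2776]
tool_rot: [0.022, 1.0, -0.0, 0.0]
ft_force: [-0.8, 0.2, 0.0]
finger_gap: 0.0119
grasp_force: 98.4
```

>>> drive_tool(rows=[{"tx":0,"ty":0,"tz":0.5,"twist":0,"grip":5},{"tx":0,"ty":0,"tz":0.5,"twist":0,"grip":5},{"tx":0,"ty":0,"tz":0,"twist":0,"grip":5}])

```text
t: 12.7
tool_pos: [0.4382, 0.0747, 0.2768]
tool_rot: [0.022, 1.0, -0.0, -0.0]
ft_force: [-3.0, 0.2, 4.9]
finger_gap: 0.0124
grasp_force: 99.2
```

>>> drive_tool(rows=[{"tx":0,"ty":0,"tz":0.5,"twist":0,"grip":5},{"tx":0,"ty":0,"tz":0.4,"twist":0,"grip":5},{"tx":0,"ty":0,"tz":0,"twist":0,"grip":5}])

```text
t: 13.0
tool_pos: [0.4383, 0.0747, 0.2758]
tool_rot: [0.022, 1.0, 0.0, 0.0]
ft_force: [-3.3, -0.4, 2.9]
finger_gap: 0.012
grasp_force: 99.2
```

Sliding at about 5 N; going further.

>>> drive_tool(rows=[{"tx":0,"ty":0,"tz":0.5,"twist":0,"grip":5},{"tx":0,"ty":0,"tz":0.5,"twist":0,"grip":5},{"tx":0,"ty":0,"tz":0,"twist":0,"grip":5}])

```text
t: 13.3
tool_pos: [0.4383, 0.0747, 0.2748]
tool_rot: [0.022, 1.0, 0.0, -0.0]
ft_force: [-4.3, 0.6, 5.0]
finger_gap: 0.0121
grasp_force: 99.3
```

>>> drive_tool(rows=[{"tx":0,"ty":0,"tz":0.5,"twist":0,"grip":5},{"tx":0,"ty":0,"tz":0.5,"twist":0,"grip":5},{"tx":0,"ty":0,"tz":0,"twist":0,"grip":5}])

```text
t: 13.6
tool_pos: [0.4383, 0.0747, 0.2741]
tool_rot: [0.022, 1.0, 0.0, 0.0]
ft_force: [-4.1, 0.3, 7.7]
finger_gap: 0.0121
grasp_force: 99.7
```

>>> drive_tool(rows=[{"tx":0,"ty":0,"tz":0.5,"twist":0,"grip":5},{"tx":0,"ty":0,"tz":0.4,"twist":0,"grip":5},{"tx":0,"ty":0,"tz":0,"twist":0,"grip":5}])

```text
t: 13.9
tool_pos: [0.4382, 0.0747, 0.2734]
tool_rot: [0.022, 1.0, -0.0, 0.0]
ft_force: [-7.0, -0.2, 11.9]
finger_gap: 0.0122
grasp_force: 100.1
```

>>> drive_tool(rows=[{"tx":0,"ty":0,"tz":-4,"twist":0,"grip":5},{"tx":0,"ty":0,"tz":-8,"twist":0,"grip":5},{"tx":-22,"ty":0,"tz":0,"twist":0,"grip":5},{"tx":-26,"ty":0,"tz":0,"twist":0,"grip":5},{"tx":-18,"ty":0,"tz":0,"twist":0,"grip":5},{"tx":0,"ty":0,"tz":2,"twist":0,"grip":5},{"tx":0,"ty":0,"tz":2,"twist":0,"grip":5},{"tx":0,"ty":0,"tz":2,"twist":0,"grip":5},{"tx":0,"ty":0,"tz":0,"twist":0,"grip":5}])

```text
t: 14.8
tool_pos: [0.5037, 0.0718, 0.2785]
tool_rot: [0.022, 1.0, 0.0, -0.001]
ft_force: [-0.8, 1.0, -2.1]
finger_gap: 0.0121
grasp_force: 98.1
```

>>> drive_tool(rows=[{"tx":0,"ty":0,"tz":0.5,"twist":0,"grip":5},{"tx":0,"ty":0,"tz":0.5,"twist":0,"grip":5},{"tx":0,"ty":0,"tz":0,"twist":0,"grip":5}])

```text
t: 15.1
tool_pos: [0.5043, 0.0718, 0.2778]
tool_rot: [0.022, 1.0, 0.0, 0.0]
ft_force: [0.4, -0.7, -1.7]
finger_gap: 0.0123
grasp_force: 98.1
```

>>> drive_tool(rows=[{"tx":0,"ty":0,"tz":0.5,"twist":0,"grip":5},{"tx":0,"ty":0,"tz":0.5,"twist":0,"grip":5},{"tx":0,"ty":0,"tz":0.5,"twist":0,"grip":5},{"tx":0,"ty":0,"tz":0,"twist":0,"grip":5}])

```text
t: 15.5
tool_pos: [0.5044, 0.0717, 0.2762]
tool_rot: [0.022, 1.0, 0.0, -0.0]
ft_force: [-0.1, -0.9, -2.7]
finger_gap: 0.012
grasp_force: 98.1
```

>>> drive_tool(rows=[{"tx":0,"ty":0,"tz":0.5,"twist":0,"grip":5},{"tx":0,"ty":0,"tz":0.5,"twist":0,"grip":5},{"tx":0,"ty":0,"tz":0,"twist":0,"grip":5}])

```text
t: 15.8
tool_pos: [0.5044, 0.0717, 0.2752]
tool_rot: [0.022, 1.0, -0.0, -0.0]
ft_force: [-0.4, 0.4, -2.0]
finger_gap: 0.012
grasp_force: 98.1
```

>>> drive_tool(rows=[{"tx":0,"ty":0,"tz":0.5,"twist":0,"grip":5},{"tx":0,"ty":0,"tz":0.5,"twist":0,"grip":5},{"tx":0,"ty":0,"tz":0,"twist":0,"grip":5}])

```text
t: 16.1
tool_pos: [0.5045, 0.0717, 0.2744]
tool_rot: [0.022, 1.0, -0.0, 0.0]
ft_force: [0.5, 0.8, 0.5]
finger_gap: 0.0118
grasp_force: 98.5
```

>>> drive_tool(rows=[{"tx":0,"ty":0,"tz":0.5,"twist":0,"grip":5},{"tx":0,"ty":0,"tz":0.5,"twist":0,"grip":5},{"tx":0,"ty":0,"tz":0.5,"twist":0,"grip":5},{"tx":0,"ty":0,"tz":0.5,"twist":0,"grip":5},{"tx":0,"ty":0,"tz":0,"twist":0,"grip":5}])

```text
t: 16.6
tool_pos: [0.5048, 0.0716, 0.2726]
tool_rot: [0.022, 1.0, -0.0, 0.001]
ft_force: [2.6, -0.0, 4.0]
finger_gap: 0.0121
grasp_force: 98.9
```

>>> drive_tool(rows=[{"tx":0,"ty":0,"tz":0.5,"twist":0,"grip":5},{"tx":0,"ty":0,"tz":0.5,"twist":0,"grip":5},{"tx":0,"ty":0,"tz":0.3,"twist":0,"grip":5},{"tx":0,"ty":0,"tz":0,"twist":0,"grip":5}])

```text
t: 17.0
tool_pos: [0.5049, 0.0716, 0.2718]
tool_rot: [0.022, 1.0, -0.0, 0.002]
ft_force: [3.9, 0.2, 8.3]
finger_gap: 0.0119
grasp_force: 99.5
```

>>> drive_tool(rows=[{"tx":0,"ty":0,"tz":0.5,"twist":0,"grip":5},{"tx":0,"ty":0,"tz":0.3,"twist":0,"grip":5},{"tx":0,"ty":0,"tz":0,"twist":0,"grip":5}])

```text
t: 17.3
tool_pos: [0.505, 0.0717, 0.2711]
tool_rot: [0.022, 1.0, 0.0, 0.002]
ft_force: [4.2, 1.6, 7.8]
finger_gap: 0.0121
grasp_force: 99.7
```

>>> drive_tool(rows=[{"tx":0,"ty":0,"tz":0.5,"twist":0,"grip":5},{"tx":0,"ty":0,"tz":0.3,"twist":0,"grip":5},{"tx":0,"ty":0,"tz":0,"twist":0,"grip":5}])

```text
t: 17.6
tool_pos: [0.505, 0.0717, 0.2706]
tool_rot: [0.022, 1.0, -0.0, 0.002]
ft_force: [2.6, 0.7, 12.3]
finger_gap: 0.012
grasp_force: 100.0
```

>>> drive_tool(rows=[{"tx":0,"ty":0,"tz":-4,"twist":0,"grip":5},{"tx":0,"ty":0,"tz":-8,"twist":0,"grip":5},{"tx":22,"ty":0,"tz":0,"twist":0,"grip":5},{"tx":26,"ty":0,"tz":0,"twist":0,"grip":5},{"tx":18,"ty":0,"tz":0,"twist":0,"grip":5},{"tx":0,"ty":0,"tz":2,"twist":0,"grip":5},{"tx":0,"ty":0,"tz":2,"twist":0,"grip":5},{"tx":0,"ty":0,"tz":1,"twist":0,"grip":5},{"tx":0,"ty":0,"tz":0.5,"twist":0,"grip":5},{"tx":0,"ty":0,"tz":0,"twist":0,"grip":5}])

```text
t: 18.6
tool_pos: [0.4388, 0.0746, 0.2756]
tool_rot: [0.022, 1.0, 0.0, -0.0]
ft_force: [-0.3, -0.5, -1.1]
finger_gap: 0.0118
grasp_force: 98.2
```

>>> drive_tool(rows=[{"tx":0,"ty":0,"tz":0.5,"twist":0,"grip":5},{"tx":0,"ty":0,"tz":0.5,"twist":0,"grip":5},{"tx":0,"ty":0,"tz":0.5,"twist":0,"grip":5},{"tx":0,"ty":0,"tz":0,"twist":0,"grip":5}])

```text
t: 19.0
tool_pos: [0.4384, 0.0746, 0.2743]
tool_rot: [0.022, 1.0, 0.0, -0.0]
ft_force: [0.1, 0.0, -2.5]
finger_gap: 0.0116
grasp_force: 98.1
```

>>> drive_tool(rows=[{"tx":0,"ty":0,"tz":0.5,"twist":0,"grip":5},{"tx":0,"ty":0,"tz":0.5,"twist":0,"grip":5},{"tx":0,"ty":0,"tz":0.5,"twist":0,"grip":5},{"tx":0,"ty":0,"tz":0,"twist":0,"grip":5}])

```text
t: 19.4
tool_pos: [0.4384, 0.0747, 0.273]
tool_rot: [0.022, 1.0, 0.0, 0.0]
ft_force: [-1.9, -0.5, 0.9]
finger_gap: 0.0118
grasp_force: 98.8
```

Contact at about 0.2733. Pressing on.

>>> drive_tool(rows=[{"tx":0,"ty":0,"tz":0.5,"twist":0,"grip":5},{"tx":0,"ty":0,"tz":0.5,"twist":0,"grip":5},{"tx":0,"ty":0,"tz":0.5,"twist":0,"grip":5},{"tx":0,"ty":0,"tz":0.5,"twist":0,"grip":5},{"tx":0,"ty":0,"tz":0,"twist":0,"grip":5}])

```text
t: 19.9
tool_pos: [0.4384, 0.0747, 0.2709]
tool_rot: [0.022, 1.0, 0.0, 0.0]
ft_force: [-1.7, 0.2, 3.5]
finger_gap: 0.0123
grasp_force: 99.0
```

>>> drive_tool(rows=[{"tx":0,"ty":0,"tz":0.5,"twist":0,"grip":5},{"tx":0,"ty":0,"tz":0.5,"twist":0,"grip":5},{"tx":0,"ty":0,"tz":0.4,"twist":0,"grip":5},{"tx":0,"ty":0,"tz":0,"twist":0,"grip":5}])

```text
t: 20.3
tool_pos: [0.4382, 0.0747, 0.2697]
tool_rot: [0.022, 1.0, -0.0, -0.0]
ft_force: [-5.6, 0.7, 9.0]
finger_gap: 0.0122
grasp_force: 99.8
```

>>> drive_tool(rows=[{"tx":0,"ty":0,"tz":0.5,"twist":0,"grip":5},{"tx":0,"ty":0,"tz":0.2,"twist":0,"grip":5},{"tx":0,"ty":0,"tz":0,"twist":0,"grip":5}])

```text
t: 20.6
tool_pos: [0.4382, 0.0747, 0.2691]
tool_rot: [0.022, 1.0, 0.0, -0.0]
ft_force: [-6.1, 0.6, 9.8]
finger_gap: 0.0121
grasp_force: 100.0
```

>>> drive_tool(rows=[{"tx":0,"ty":0,"tz":-4,"twist":0,"grip":5},{"tx":0,"ty":0,"tz":-8,"twist":0,"grip":5},{"tx":-22,"ty":0,"tz":0,"twist":0,"grip":5},{"tx":-26,"ty":0,"tz":0,"twist":0,"grip":5},{"tx":-18,"ty":0,"tz":0,"twist":0,"grip":5},{"tx":0,"ty":0,"tz":2,"twist":0,"grip":5},{"tx":0,"ty":0,"tz":3,"twist":0,"grip":5},{"tx":0,"ty":0,"tz":2,"twist":0,"grip":5},{"tx":0,"ty":0,"tz":1,"twist":0,"grip":5},{"tx":0,"ty":0,"tz":0,"twist":0,"grip":5}])

```text
t: 21.6
tool_pos: [0.5039, 0.0718, 0.2727]
tool_rot: [0.022, 1.0, 0.0, -0.0]
ft_force: [0.2, 0.6, -1.6]
finger_gap: 0.0126
grasp_force: 98.1
```

>>> drive_tool(rows=[{"tx":0,"ty":0,"tz":0.5,"twist":0,"grip":5},{"tx":0,"ty":0,"tz":0.5,"twist":0,"grip":5},{"tx":0,"ty":0,"tz":0.5,"twist":0,"grip":5},{"tx":0,"ty":0,"tz":0.5,"twist":0,"grip":5},{"tx":0,"ty":0,"tz":0,"twist":0,"grip":5}])

```text
t: 22.1
tool_pos: [0.5044, 0.0717, 0.2708]
tool_rot: [0.022, 1.0, -0.0, 0.0]
ft_force: [-0.1, -0.5, -0.4]
finger_gap: 0.0121
grasp_force: 98.4
```

>>> drive_tool(rows=[{"tx":0,"ty":0,"tz":0.5,"twist":0,"grip":5},{"tx":0,"ty":0,"tz":0.5,"twist":0,"grip":5},{"tx":0,"ty":0,"tz":0.5,"twist":0,"grip":5},{"tx":0,"ty":0,"tz":0.5,"twist":0,"grip":5},{"tx":0,"ty":0,"tz":0.4,"twist":0,"grip":5},{"tx":0,"ty":0,"tz":0,"twist":0,"grip":5}])

```text
t: 22.7
tool_pos: [0.5048, 0.0717, 0.2687]
tool_rot: [0.022, 1.0, 0.0, 0.001]
ft_force: [3.0, 0.1, 3.8]
finger_gap: 0.0119
grasp_force: 98.8
```

>>> drive_tool(rows=[{"tx":0,"ty":0,"tz":0.5,"twist":0,"grip":5},{"tx":0,"ty":0,"tz":0.5,"twist":0,"grip":5},{"tx":0,"ty":0,"tz":0.4,"twist":0,"grip":5},{"tx":0,"ty":0,"tz":0,"twist":0,"grip":5}])

```text
t: 23.1
tool_pos: [0.5049, 0.0717, 0.2675]
tool_rot: [0.022, 1.0, 0.0, 0.002]
ft_force: [3.6, 0.6, 4.7]
finger_gap: 0.0119
grasp_force: 99.3
```

>>> drive_tool(rows=[{"tx":0,"ty":0,"tz":0.5,"twist":0,"grip":5},{"tx":0,"ty":0,"tz":0.4,"twist":0,"grip":5},{"tx":0,"ty":0,"tz":0,"twist":0,"grip":5}])

```text
t: 23.4
tool_pos: [0.505, 0.0716, 0.2669]
tool_rot: [0.022, 1.0, -0.0, 0.002]
ft_force: [2.7, -0.3, 7.5]
finger_gap: 0.0117
grasp_force: 99.4
```

>>> drive_tool(rows=[{"tx":0,"ty":0,"tz":-4,"twist":0,"grip":5},{"tx":0,"ty":0,"tz":-8,"twist":0,"grip":5},{"tx":22,"ty":0,"tz":0,"twist":0,"grip":5},{"tx":26,"ty":0,"tz":0,"twist":0,"grip":5},{"tx":18,"ty":0,"tz":0,"twist":0,"grip":5},{"tx":0,"ty":0,"tz":2,"twist":0,"grip":5},{"tx":0,"ty":0,"tz":2,"twist":0,"grip":5},{"tx":0,"ty":0,"tz":2,"twist":0,"grip":5},{"tx":0,"ty":0,"tz":1,"twist":0,"grip":5},{"tx":0,"ty":0,"tz":0,"twist":0,"grip":5}])

```text
t: 24.4
tool_pos: [0.4388, 0.0746, 0.2707]
tool_rot: [0.022, 1.0, 0.0, -0.0]
ft_force: [-0.0, -0.3, -1.5]
finger_gap: 0.0119
grasp_force: 98.2
```

>>> drive_tool(rows=[{"tx":0,"ty":0,"tz":0.5,"twist":0,"grip":5},{"tx":0,"ty":0,"tz":0.5,"twist":0,"grip":5},{"tx":0,"ty":0,"tz":0.5,"twist":0,"grip":5},{"tx":0,"ty":0,"tz":0.5,"twist":0,"grip":5},{"tx":0,"ty":0,"tz":0,"twist":0,"grip":5}])

```text
t: 24.9
tool_pos: [0.4384, 0.0746, 0.2692]
tool_rot: [0.022, 1.0, -0.0, 0.0]
ft_force: [-0.6, -0.7, 0.1]
finger_gap: 0.0118
grasp_force: 98.6
```

>>> drive_tool(rows=[{"tx":0,"ty":0,"tz":0.5,"twist":0,"grip":5},{"tx":0,"ty":0,"tz":0.5,"twist":0,"grip":5},{"tx":0,"ty":0,"tz":0.5,"twist":0,"grip":5},{"tx":0,"ty":0,"tz":0.5,"twist":0,"grip":5},{"tx":0,"ty":0,"tz":0.4,"twist":0,"grip":5},{"tx":0,"ty":0,"tz":0,"twist":0,"grip":5}])

```text
t: 25.5
tool_pos: [0.4384, 0.0747, 0.2665]
tool_rot: [0.022, 1.0, 0.0, 0.0]
ft_force: [-1.2, 0.5, 0.9]
finger_gap: 0.012
grasp_force: 98.7
```

>>> drive_tool(rows=[{"tx":0,"ty":0,"tz":0.5,"twist":0,"grip":5},{"tx":0,"ty":0,"tz":0.5,"twist":0,"grip":5},{"tx":0,"ty":0,"tz":0.4,"twist":0,"grip":5},{"tx":0,"ty":0,"tz":0,"twist":0,"grip":5}])

```text
t: 25.9
tool_pos: [0.4385, 0.0746, 0.265]
tool_rot: [0.022, 1.0, 0.0, -0.0]
ft_force: [0.2, -0.4, -2.8]
finger_gap: 0.0123
grasp_force: 98.2
```

Contact is gone; it probably dropped. Lifting and looking.

>>> drive_tool(rows=[{"tx":0,"ty":0,"tz":-10,"twist":0,"grip":5},{"tx":0,"ty":0,"tz":-30,"twist":0,"grip":5},{"tx":0,"ty":0,"tz":-40,"twist":0,"grip":5},{"tx":0,"ty":-20,"tz":-20,"twist":0,"grip":5},{"tx":0,"ty":-40,"tz":0,"twist":0,"grip":5},{"tx":0,"ty":-40,"tz":0,"twist":0,"grip":5},{"tx":0,"ty":-40,"tz":0,"twist":0,"grip":5},{"tx":0,"ty":-30,"tz":0,"twist":0,"grip":5},{"tx":0,"ty":0,"tz":0,"twist":0,"grip":5},{"tx":0,"ty":0,"tz":0,"twist":0,"grip":5}])

```text
t: 26.9
tool_pos: [0.4307, -0.0955, 0.3656]
tool_rot: [0.023, 1.0, 0.0, 0.0]
ft_force: [-0.9, 0.1, -2.0]
finger_gap: 0.0125
grasp_force: 98.2
```

```bash
python3 - <<'E'
from h import *
s=ctrl.sense(); print(s["t"],s["tool_pos"],s["tool_rot"])
a=imaging.get_image("side")["image"][130:330,200:360,::-1]; b=imaging.get_image("top")["image"][200:360,150:400,::-1]
cv2.imwrite("pics/s5.png",np.hstack([cv2.resize(a,(400,500),interpolation=2),cv2.resize(b,(400,500),interpolation=2)]))
E
```

```text
26.9 [ 0.43074221 -0.09550003  0.36564838] [2.28156543e-02 9.99739683e-01 4.82998319e-05 1.01203707e-04]
```

View pics/s5.png

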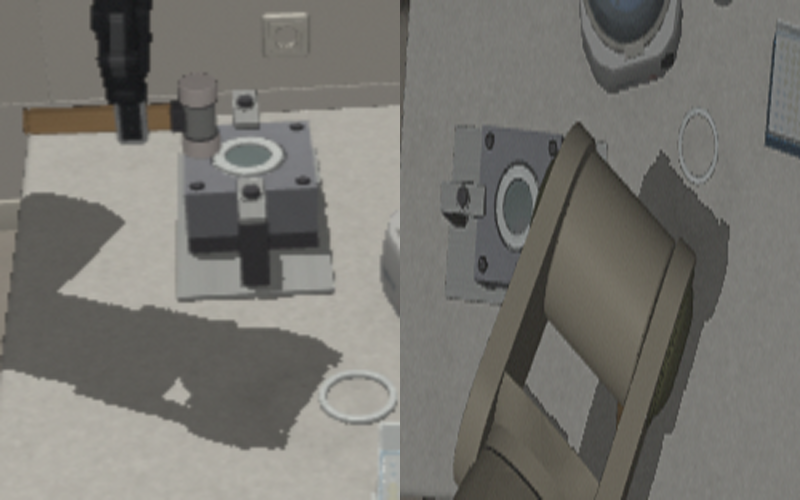

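The cell's rim now lies flush and level in the mount (left crop, around (248,155)), so it has dropped. Setting the mallet down here, on the open worktop between the mount and the ring.

>>> drive_tool(rows=[{"tx":-10,"ty":-12,"tz":15,"twist":0,"grip":5},{"tx":-10,"ty":-12,"tz":35,"twist":0,"grip":5},{"tx":0,"ty":0,"tz":40,"twist":0,"grip":5},{"tx":0,"ty":0,"tz":40,"twist":0,"grip":5},{"tx":0,"ty":0,"tz":25,"twist":0,"grip":5},{"tx":0,"ty":0,"tz":12,"twist":0,"grip":5},{"tx":0,"ty":0,"tz":5,"twist":0,"grip":5},{"tx":0,"ty":0,"tz":2,"twist":0,"grip":5},{"tx":0,"ty":0,"tz":0,"twist":0,"grip":5},{"tx":0,"ty":0,"tz":0,"twist":0,"grip":5}])

```text
t: 28.0
tool_pos: [0.4501, -0.1199, 0.192]
tool_rot: [0.022, 1.0, -0.0, 0.001]
ft_force: [0.5, 0.1, -1.7]
finger_gap: 0.0117
grasp_force: 98.2
```

>>> drive_tool(rows=[{"tx":0,"ty":0,"tz":1.5,"twist":0,"grip":5},{"tx":0,"ty":0,"tz":1,"twist":0,"grip":5},{"tx":0,"ty":0,"tz":1,"twist":0,"grip":5},{"tx":0,"ty":0,"tz":0.5,"twist":0,"grip":5},{"tx":0,"ty":0,"tz":0,"twist":0,"grip":5},{"tx":0,"ty":0,"tz":0,"twist":0,"grip":5}])

```text
t: 28.6
tool_pos: [0.4498, -0.1201, 0.1874]
tool_rot: [0.022, 1.0, -0.0, 0.0]
ft_force: [-3.0, -0.3, 3.0]
finger_gap: 0.0119
grasp_force: 99.0
```

On the worktop. Releasing slowly, then rising.

>>> drive_tool(grip_force=20, rows=[{"tx":0,"ty":0,"tz":0,"twist":0,"grip":10},{"tx":0,"ty":0,"tz":0,"twist":0,"grip":13},{"tx":0,"ty":0,"tz":0,"twist":0,"grip":16},{"tx":0,"ty":0,"tz":0,"twist":0,"grip":20},{"tx":0,"ty":0,"tz":0,"twist":0,"grip":30},{"tx":0,"ty":0,"tz":0,"twist":0,"grip":40},{"tx":0,"ty":0,"tz":0,"twist":0,"grip":50},{"tx":0,"ty":0,"tz":0,"twist":0,"grip":50},{"tx":0,"ty":0,"tz":-10,"twist":0,"grip":50},{"tx":0,"ty":0,"tz":-25,"twist":0,"grip":50},{"tx":0,"ty":0,"tz":-40,"twist":0,"grip":50},{"tx":0,"ty":0,"tz":-40,"twist":0,"grip":50},{"tx":0,"ty":0,"tz":-30,"twist":0,"grip":50},{"tx":0,"ty":0,"tz":0,"twist":0,"grip":50},{"tx":0,"ty":0,"tz":0,"twist":0,"grip":50}])

```text
t: 30.1
tool_pos: [0.4495, -0.1199, 0.3328]
tool_rot: [0.022, 1.0, -0.0, 0.001]
ft_force: [-0.0, -0.5, 0.1]
finger_gap: 0.0499
grasp_force: 0.0
```

```bash
python3 - <<'E'
from h import *
cv2.imwrite("pics/s6.png",cv2.resize(imaging.get_image("side")["image"][120:360,180:500,::-1],(800,600)))
E
```

```text
(no output)
```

View pics/s6.png

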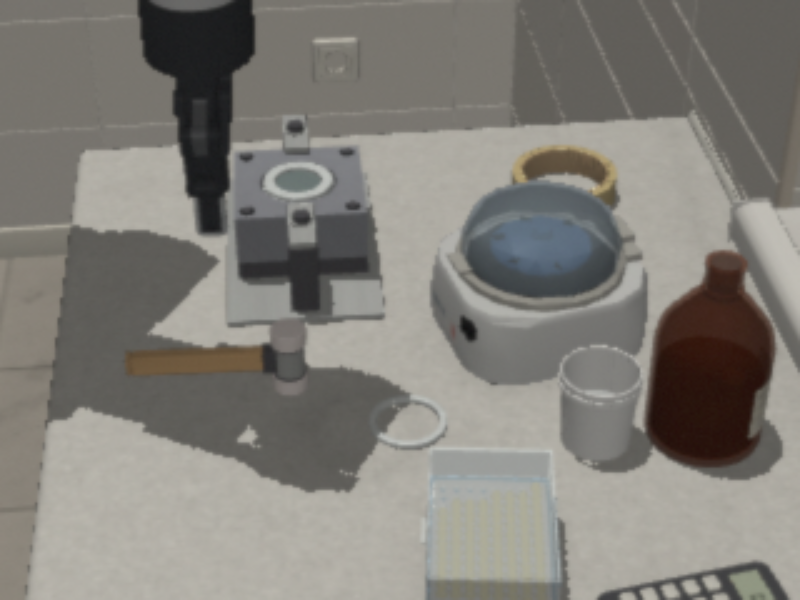

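The mallet stands upright on its head at (290,360), clear of the fixture. The cell is flush at (298,180), and the ring and cup are where they were.

```bash
python3 -c "
from cell import job_done
print(job_done())"
```

```text
the job is handed in; nothing more can be done
None
```

The job is handed in: the lens cell came loose after six alternating taps (about 16 N at most by the wrist force readings) and looks level on the cork pad, and the mallet stands on its head clear of the fixture; the judge returned no verdict.

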